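Put the dry objectives and the filter cube back in the tray

TASK

The imaging session is over: put the three dry objectives and the filter cube back in the aluminium tray, each objective upright, thread end up, in the cup of its own colour and the cube flat in the black square holder. The two objectives with a black ring above the colour band are oil lenses that still have to be wiped: leave them standing where they are. These are optics, so set each one down gently without dropping it or tipping it over.

Things in the scene. Friction and masses are not known exactly. Their poses are not given: they have to be found in the camera images.
- yellow_objective: Dry objective: silver, yellow band and shoulder, no black ring. 28 mm across at its widest, 46 mm tall, 0.11 kg. Tapers from a 15 mm nose (its foot) to 27 mm across 14 mm up, nearly straight to 32 mm up, then narrows to the 19 mm thread on top. Stands nose down; origin at the centre of its foot, z up along its axis; round, yaw means nothing. Grip across the barrel 20 to 32 mm above the foot.
- green_objective: Dry objective: silver, green band and shoulder, no black ring. 32 mm across at its widest, 52 mm tall, 0.12 kg. Tapers from a 17 mm nose (its foot) to 30 mm across 16 mm up, nearly straight to 36 mm up, then narrows to the 21 mm thread on top. Stands nose down; origin at the centre of its foot, z up along its axis; round, yaw means nothing. Grip across the barrel 22 to 36 mm above the foot.
- blue_objective: Dry objective: silver, blue band and shoulder, no black ring. 32 mm across at its widest, 52 mm tall, 0.12 kg. Tapers from a 17 mm nose (its foot) to 30 mm across 16 mm up, nearly straight to 36 mm up, then narrows to the 21 mm thread on top. Stands nose down; origin at the centre of its foot, z up along its axis; round, yaw means nothing. Grip across the barrel 22 to 36 mm above the foot.
- filter_cube: Black filter cube, round green window in one side: a 40 x 40 mm block, 38 mm tall, 0.06 kg. Origin on its underside; the block reaches from x = -19 to 21 mm and y = -18 to 22 mm in its own frame, z up; a grip tab (30 mm wide, 16 to 22 mm up) stands out 4 mm from its -y side. Grip it across the two x sides.
- yellow_cup: Fixed yellow plastic cup standing in the aluminium tray, the holder of the yellow dry objective: round, 61 mm outside, 14 mm tall, a 46 mm round well 11 mm deep with a flat floor. Origin at the centre of its underside (2 mm above the table), z up; well floor 3 mm and rim 14 mm above the origin.
- green_cup: Fixed green plastic cup standing in the aluminium tray, the holder of the green dry objective: round, 61 mm outside, 14 mm tall, a 46 mm round well 11 mm deep with a flat floor. Origin at the centre of its underside (2 mm above the table), z up; well floor 3 mm and rim 14 mm above the origin.
- blue_cup: Fixed blue plastic cup standing in the aluminium tray, the holder of the blue dry objective: round, 61 mm outside, 14 mm tall, a 46 mm round well 11 mm deep with a flat floor. Origin at the centre of its underside (2 mm above the table), z up; well floor 3 mm and rim 14 mm above the origin.
- square_holder: Fixed black square holder with grey floor in the aluminium tray, for the filter cube: 70 x 70 x 14 mm, a 56 x 56 mm pocket 9 mm deep, sides along its x and y axes; the cube fits in any quarter turn. Origin at the centre of its underside (2 mm above the table), z up; pocket floor 5 mm up. The four holders stand 72 and 92 mm apart and trade places; the tray's lip is 17 mm high.
- blue_oil_objective: Oil-immersion objective, a look-alike that stays: as the blue dry one, but its shoulder above the blue band is a black ring. 32 mm across, 52 mm tall; origin at the centre of its foot, z up.
- green_oil_objective: Oil-immersion objective, a look-alike that stays: as the green dry one, but its shoulder above the green band is a black ring. 32 mm across, 52 mm tall; origin at the centre of its foot, z up.
There are look-alikes about, which are no part of the job. Several things look just like the green_cup: the one meant starts nearest to the robot's base.

How it is judged (in metres and radians):
At the end, for the whole second after the job is handed in: Yellow, green and blue dry objective each upright (within 0.1 rad) on the floor of the cup of its colour and the cube flat in the square holder, centred within 12 mm, seated within 3.5 mm, at rest; both oil objectives upright within 15 mm of where they stood (horizontal distance between yellow_objective and yellow_cup below 0.012 m and z of yellow_objective in the frame of yellow_cup between 0 and 0.0065 m and angle between each of yellow_objective, green_objective, blue_objective, filter_cube, blue_oil_objective, green_oil_objective's own z axis and vertical below 0.1 rad and linear speed of each of yellow_objective, green_objective, blue_objective, filter_cube, blue_oil_objective, green_oil_objective below 0.02 m/s and angular speed of each of yellow_objective, green_objective, blue_objective, filter_cube below 0.3 rad/s and horizontal distance between green_objective and green_cup below 0.012 m and z of green_objective in the frame of green_cup between 0 and 0.0065 m and horizontal distance between blue_objective and blue_cup below 0.012 m and z of blue_objective in the frame of blue_cup between 0 and 0.0065 m and horizontal distance between filter_cube and square_holder below 0.012 m and z of filter_cube in the frame of square_holder between 0.002 and 0.0085 m and distance of each of blue_oil_objective, green_oil_objective from where it was at the start of the episode below 0.015 m); the robot touches nothing.
It fails at once if an oil objective is moved more than 15 mm (distance of any of blue_oil_objective, green_oil_objective from where it was at the start of the episode above 0.015 m).
It fails at once if an objective or the cube is tipped over (leans more than 0.8 rad) (angle between any of yellow_objective, green_objective, blue_objective, filter_cube, blue_oil_objective, green_oil_objective's own z axis and vertical above 0.8 rad).
It fails at once if a dry objective or the cube is dropped (faster than 0.6 m/s with no finger touching it) ((linear speed of yellow_objective above 0.6 m/s and contact force between yellow_objective and the fingers below 0.05 N) or (linear speed of green_objective above 0.6 m/s and contact force between green_objective and the fingers below 0.05 N) or (linear speed of blue_objective above 0.6 m/s and contact force between blue_objective and the fingers below 0.05 N) or (linear speed of filter_cube above 0.6 m/s and contact force between filter_cube and the fingers below 0.05 N)).
It also fails if it takes over 109 s, if anything falls off the work surface, if the arm or the gripper's body presses on something with over 40 N, if the wrist force passes 120 N, or if a joint passes its speed limit or range.

ROBOT

A 6-joint arm with a two-finger parallel gripper is mounted at the origin on a cart in front of the work surface, level with it; the furniture and walls round the work are solid. World frame = base frame: x ahead of the robot, y to its left, z up, the work surface at z = 0. Lengths are in mm, angles in rad, forces in N, time in s.
With the tool pointing down it reaches from about 350 to 975 mm from the base axis. Payload 7.1 kg.
Tool frame: the origin (TCP) lies on the front face of the gripper's body, between the roots of the fingers; the fingertips stand 80 mm ahead of it and the grasp point (between the pads) lies 61 mm ahead of it (tcp_to_tips is the distance from the TCP to the fingertips, in mm); z points along the fingers, y is the line along which they close (so a half turn about z gives the same grasp; the last joint's range is limited). The gripper opens to 88 mm and grips with 3 to 60 N. Pads are 20 mm wide; open, the fingers measure 115 mm over their backs; the gripper's body (75 mm by 178 mm) begins 61 mm behind the grasp point.
Start: joints at [-1.356, 0.423, 1.63, -0, 1.089, -0.019], TCP at [144.817, -607.975, 302.675] pointing down, gripper open.
Joint ranges: [-3, 3], [-0.9, 2.11], [0.09, 2.58], [-1.31, 4.45], [0.11, 2.69], [-2.54, 2.54]. Speed limits (rad/s): [2.39, 2.39, 3.01, 3.14, 3.14, 3.14].

INTERFACE

Orientations are given as a unit quaternion [w, x, y, z].
In Python, from plant import * gives the robot as it stands. Calls block until the motion is done:
- goto(position, orientation): joint-space move of the TCP to a pose.
- movel(position, rot=None, max_speed=150, guard=None): straight line of the TCP; rot=None keeps the orientation; max_speed is the mean speed in mm/s. With guard (N) it stops when the force on the tool has changed by that much, and returns True; else False.
- goto_joints(angles): joint-space move.
- set_gripper(opening): opening from 0.0 (shut) to 1.0 (fully open); the grip force is fixed at half the most; returns when the fingers have stopped.
- wait(seconds).
- ik(position, orientation): joint angles nearest the present ones, or None.
- sense(): the state.
- snapshot(name): name is "scene" or "top" or "wrist"; returns the picture (400x640x3 uint8, blue, green, red); there is no depth.
- calibration(name): a dict with "fx", "fy", "cx", "cy" (pixels), "origin" and "attitude" of the camera in the world. Camera axes: x right, y down, z forward; pixel columns grow to the right and rows downward; lengths in mm; the calibration is good to about 2 mm. A picture is of the moment at which its call begins: read the wrist's pose just before it. calibration takes no time and is no camera call; for the wrist camera it gives the pose at the moment of the call.
A pose or a line that the arm cannot do raises Unreachable and nothing moves.
- close_job(): hands the job in; it is judged then, once.
The state is a dict: "time": time; "qpos": joint angles; "joint_vel": joint speeds; "tau": joint torques, N m; "ee_pos": TCP position; "eef_rot": TCP orientation; "ft_force": force on the tool from outside, world axes, zero at the start; "torque": the same for the moment, N m; "grip_width": opening from 0.0 (shut) to 1.0 (fully open); "gripper_force": force on a finger pad.
Only numpy, scipy, OpenCV 4.12 (cv2) and the standard library are available. Lean on these libraries where they do the work, as an engineer would, in place of code of your own. Each camera call takes 0.05 s, during which the arm holds its last target. There are 200 camera calls.

## Working session

There is one attempt and no reset: what is moved stays moved. The work goes in short steps, each a Python script; the robot and the scene stay as the last script left them, time stands still between calls to the robot, and variables do not carry over. Pictures are saved under pics/ and viewed, at most 14 in all, crops included, and the job is handed in when it is done.

```bash
mkdir -p pics; ls; python3 - <<'E'
from plant import *
import cv2,numpy as np
for n in("scene","top"):
    im=snapshot(n);cv2.imwrite(f"pics/{n}0.png",im);c=calibration(n);print(n,{k:np.round(v,4).tolist() for k,v in c.items()})
s=sense();print(s["time"],s["eef_rot"],s["ft_force"])
c=calibration("wrist");print({k:np.round(v,4).tolist() for k,v in c.items()})
E
```

```text
pics
scene {'fx': 465.5734, 'fy': 465.5734, 'cx': 314.6322, 'cy': 200.9842, 'origin': [-44.375, 739.7902, 516.8191], 'attitude': [0.1837, -0.2843, 0.8038, -0.4892]}
top {'fx': 361.9623, 'fy': 361.9623, 'cx': 324.572, 'cy': 195.0496, 'origin': [353.263, 42.0416, 884.7549], 'attitude': [-0.069, 0.7086, -0.6988, 0.0688]}
0.1 [-6.73202900e-04  9.93168605e-01  1.16686169e-01 -7.80194623e-05] [0.38532662 0.65005411 0.67404404]
{'fx': 276.6228, 'fy': 276.6228, 'cx': 312.1574, 'cy': 196.6124, 'origin': [213.9963, -590.7833, 384.1477], 'attitude': [0.1047, 0.7778, -0.6141, -0.0833]}
```

View pics/scene0.png

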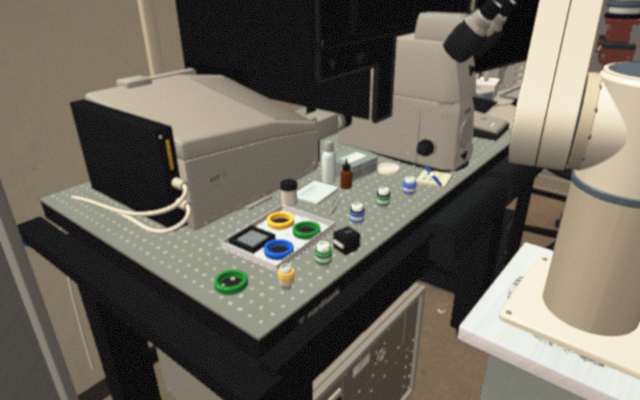

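View pics/top0.png

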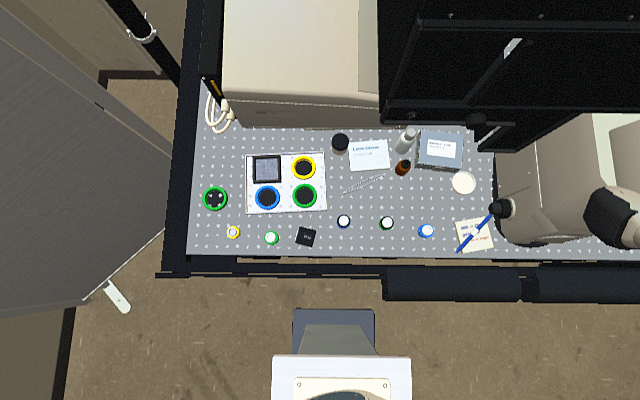

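The top view shows these green cup candidates: tray (304,196) and loose (214,198), which is farther away. Green objectives are at (271,238) and (387,223), blue ones at (344,221) and (426,231). Yellow is at (232,232) and the cube at (306,236). The oil lenses look like (344,221) and (387,223), so I'll check that in a close crop and measure.

```bash
cat > h.py <<'E'
from plant import *
import cv2,numpy as np
from scipy.spatial.transform import Rotation as R
def ray(c,u,v):
    q=c["attitude"];r=R.from_quat([q[1],q[2],q[3],q[0]])
    return np.array(c["origin"]),r.apply([(u-c["cx"])/c["fx"],(v-c["cy"])/c["fy"],1])
def onz(c,u,v,z):
    o,d=ray(c,u,v);return o+d*(z-o[2])/d[2]
def quat(yaw): # tool down, tool y axis at angle `yaw` from world y
    q=(R.from_euler('z',yaw)*R.from_quat([1,0,0,0])).as_quat();return np.array([q[3],*q[:3]])
def blobs(im,lo,hi,amin=15):
    m=cv2.inRange(cv2.cvtColor(im,cv2.COLOR_BGR2HSV),np.array(lo),np.array(hi))
    n,_,st,ce=cv2.connectedComponentsWithStats(m)
    return [(ce[i].round(1),st[i].tolist()) for i in range(1,n) if st[i][4]>=amin]
HSV=dict(yellow=((18,110,110),(33,255,255)),green=((45,100,60),(80,255,255)),blue=((100,120,80),(125,255,255)),black=((0,0,0),(180,255,45)))
E
python3 - <<'E'
from h import *
s=cv2.imread("pics/scene0.png");t=cv2.imread("pics/top0.png")
a=cv2.resize(s[165:300,260:440],(800,600),interpolation=cv2.INTER_CUBIC)
cv2.imwrite("pics/crop1.png",a)
ct=calibration("top")
roi=t[120:265,185:500]
for k in HSV:
    for ce,st in blobs(roi,*HSV[k],20 if k!="black" else 150):
        u,v=ce+[185,120];print(k,(u.round(1),v.round(1)),st[2:],"z45",onz(ct,u,v,45)[:2].round(),"z16",onz(ct,u,v,16)[:2].round())
E
```

```text
yellow (np.float64(303.1), np.float64(166.5)) [25, 23, 247] z45 [588.  96.] z16 [597.  98.]
yellow (np.float64(233.9), np.float64(232.7)) [13, 13, 66] z45 [427. 252.] z16 [430. 260.]
green (np.float64(304.2), np.float64(194.9)) [25, 24, 247] z45 [519.  92.] z16 [525.  93.]
green (np.float64(213.8), np.float64(197.6)) [26, 25, 259] z45 [510. 305.] z16 [515. 314.]
green (np.float64(272.0), np.float64(238.3)) [15, 14, 70] z45 [416. 163.] z16 [418. 168.]
blue (np.float64(266.5), np.float64(196.9)) [25, 24, 261] z45 [513. 181.] z16 [518. 185.]
blue (np.float64(484.0), np.float64(221.3)) [15, 16, 69] z45 [ 462. -329.] z16 [ 466. -342.]
blue (np.float64(341.9), np.float64(225.8)) [13, 7, 20] z45 [447.   2.] z16 [450.   1.]
blue (np.float64(423.8), np.float64(231.2)) [16, 14, 80] z45 [ 437. -188.] z16 [ 440. -196.]
blue (np.float64(464.1), np.float64(243.0)) [17, 19, 81] z45 [ 411. -280.] z16 [ 413. -291.]
black (np.float64(209.6), np.float64(211.3)) [167, 145, 1626] z45 [477. 312.] z16 [481. 322.]
black (np.float64(458.6), np.float64(125.4)) [120, 22, 652] z45 [ 699. -284.] z16 [ 710. -295.]
black (np.float64(492.8), np.float64(170.7)) [22, 103, 602] z45 [ 585. -359.] z16 [ 592. -373.]
black (np.float64(339.9), np.float64(141.7)) [17, 18, 207] z45 [652.   8.] z16 [663.   7.]
black (np.float64(305.5), np.float64(236.6)) [20, 20, 229] z45 [421.  86.] z16 [423.  88.]
```

View pics/crop1.png

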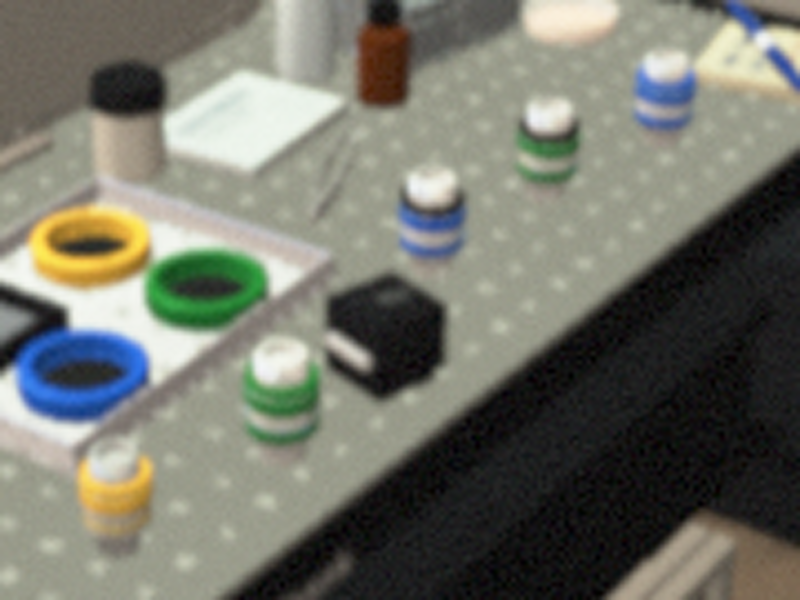

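The crop confirms it. Oil lenses with black rings are blue, top (344,221), and green, top (387,223). The dry ones are green (271,238), blue (424,231) and yellow (233,232). The cup meant is the tray's green one at (304,196). Next I'll check the overhead obstacles by triangulation and retract, then take close wrist views.

```bash
python3 - <<'E'
from h import *
ct,cs=calibration("top"),calibration("scene")
def tri(a,b):
    o1,d1=ray(ct,*a);o2,d2=ray(cs,*b)
    t=np.linalg.lstsq(np.c_[d1,-d2],o2-o1,rcond=None)[0]
    p,q=o1+t[0]*d1,o2+t[1]*d2;return ((p+q)/2).round(),np.linalg.norm(p-q).round()
print("check jar",tri((340,142),(289,185)),"black corners",[tri((380,118),b) for b in((320,108),(392,120),(370,95))])
print("eyepiece",[tri((612,222),b) for b in((462,45),(480,50),(500,10))], "bottle",tri((405,135),(329,143)))
# retract, turn, look
s=sense();p=np.array(s["ee_pos"]);r=p[:2]/np.linalg.norm(p[:2])
movel([*(r*400),300]);q=np.array(sense()["qpos"]);
a=np.arctan2(-60,430);q[0]+=a-np.arctan2(r[1],r[0]);goto_joints(q)
for i,(x,y) in enumerate(((400,-110),(400,110))):
    goto([x,y,270],quat(0)); c=calibration("wrist");im=snapshot("wrist");cv2.imwrite(f"pics/w{i}.png",im)
    np.save(f"w{i}.npy",c,allow_pickle=True)
    print(i,sense()["time"],c["origin"].round() if hasattr(c["origin"],"round") else c["origin"])
E
```

```text
check jar (array([650.,   8.,  48.]), np.float64(0.0)) black corners [(array([628., -68., 224.]), np.float64(22.0)), (array([540., -92., 238.]), np.float64(185.0)), (array([556., -79., 279.]), np.float64(121.0))]
eyepiece [(array([ 429., -393.,  336.]), np.float64(7.0)), (array([ 413., -417.,  320.]), np.float64(34.0)), (array([ 380., -351.,  414.]), np.float64(78.0))] bottle (array([ 644., -136.,  114.]), np.float64(4.0))
0 4.6417 [ 471. -110.  352.]
1 5.575 [471. 110. 352.]
```

View pics/w1.png

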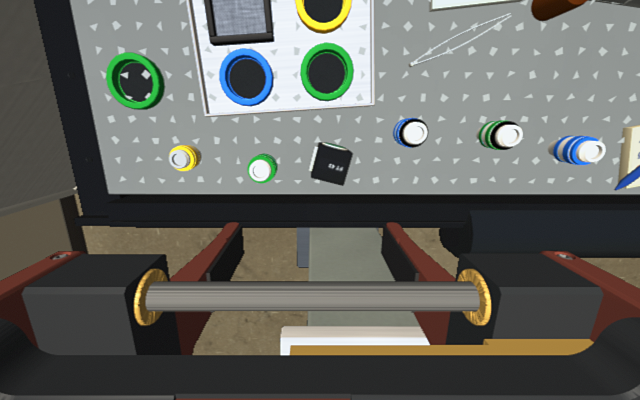

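View pics/w0.png

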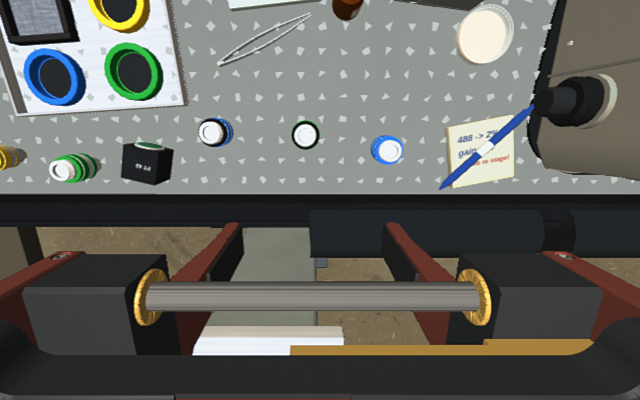

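Wrist w1 shows the yellow thread top at (181,158), green at (262,169) and the cube at (331,163). The cups are blue (246,77), green (327,72) and yellow (323,5). In w0 the dry blue is at (387,150), with the oil lenses at (213,131) and (305,133). I'll zoom in on the cube for its tab side and measure.

```bash
cat > m.py <<'E'
from h import *
def white(im,c,u,v,z,r=22):
    "centre of the white thread top near (u,v) on the plane z"
    u0,v0=int(u)-r,int(v)-r;g=cv2.cvtColor(im[v0:v0+2*r,u0:u0+2*r],cv2.COLOR_BGR2HSV)
    m=cv2.inRange(g,np.array((0,0,190)),np.array((180,60,255)))
    m=cv2.morphologyEx(m,cv2.MORPH_OPEN,np.ones((3,3)))
    cs=cv2.findContours(m,cv2.RETR_EXTERNAL,cv2.CHAIN_APPROX_NONE)[0]
    k=max(cs,key=cv2.contourArea);(x,y),rad=cv2.minEnclosingCircle(k)
    return onz(c,x+u0,y+v0,z)[:2],(x+u0,y+v0),rad*2*(c["origin"][2]-z)/c["fx"]
def cup(im,c,col,u,v,z=9,r=40):
    u0,v0=max(int(u)-r,0),max(int(v)-r,0)
    m=cv2.inRange(cv2.cvtColor(im[v0:v0+2*r,u0:u0+2*r],cv2.COLOR_BGR2HSV),*map(np.array,HSV[col]))
    k=max(cv2.findContours(m,cv2.RETR_EXTERNAL,cv2.CHAIN_APPROX_NONE)[0],key=cv2.contourArea)
    (x,y),rad=cv2.minEnclosingCircle(k)
    return onz(c,x+u0,y+v0,z)[:2],rad*2*(c["origin"][2]-z)/c["fx"]
E
python3 - <<'E'
from m import *
ims=[cv2.imread(f"pics/w{i}.png") for i in(0,1)];cs=[np.load(f"w{i}.npy",allow_pickle=True).item() for i in(0,1)]
for n,i,u,v,z in(("yel",1,181,158,46),("gre",1,262,169,52),("blu",0,387,150,52),("blueoil",0,213,131,52),("greenoil",0,305,133,52),("gre",0,68,170,52),("blueoil",1,413,131,52)):
    p,px,d=white(ims[i],cs[i],u,v,z);print(n,p.round(1),np.round(px,1),"diam",round(d,1))
for n,i,u,v in(("blue",1,246,77),("green",1,327,72),("yellow",1,323,5)):
    p,d=cup(ims[i],cs[i],n,u,v);print(n,p.round(1),"diam",round(d,1))
a=cv2.resize(ims[1][133:193,300:360],(400,400),interpolation=cv2.INTER_CUBIC);b=cv2.resize(ims[0][135:195,115:175],(400,400),interpolation=cv2.INTER_CUBIC)
cv2.imwrite("pics/crop2.png",cv2.convertScaleAbs(np.hstack([a,b]),alpha=2))
E
```

```text
yel [430.9 256.9] [179.  158.4] diam 19.7
gre [419.  167.7] [259.2 170. ] diam 23.2
blu [ 439.6 -193.9] [389.8 151. ] diam 25.1
blueoil [459.5  -2.1] [209.9 131.9] diam 24.5
greenoil [ 456.6 -102.4] [304.8 134.8] diam 23.3
gre [419.3 164.8] [ 61.  169.5] diam 27.1
blueoil [459.1   0.6] [415.2 132.6] diam 25.6
blue [519.4 186.9] diam 72.0
green [525.7  93.2] diam 71.4
yellow [594.1  98.1] diam 69.8
```

View pics/crop2.png

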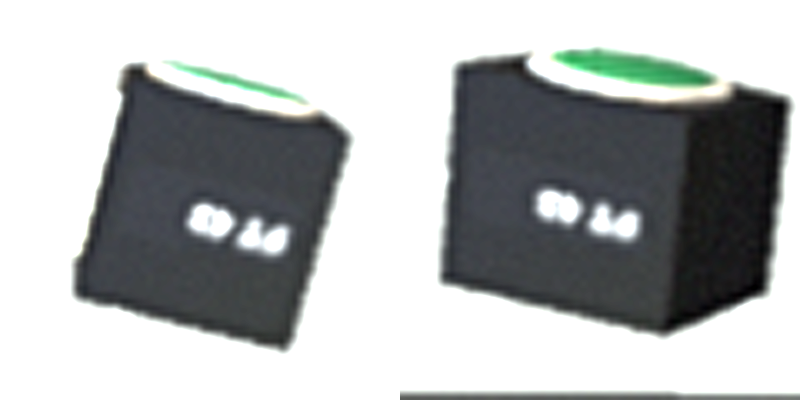

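The tab is on the cube's left side (world +y) and the window faces +x, so I'll grip the front and back faces, which are turned about 15°. Next is one shot from above the tray for exact cup and holder centres.

```bash
python3 - <<'E'
from m import *
c1=np.load("w1.npy",allow_pickle=True).item()
P=[onz(c1,300+u/6.667,133+v/6.667,38)[:2] for u,v in((80,295),(288,350),(350,130),(125,70))]
print("cube corners",np.round(P,1).tolist(),"centre",np.mean(P,0).round(1),"sides",[np.linalg.norm(P[i]-P[i-1]).round(1) for i in range(4)])
goto([480,140,270],quat(0));c=calibration("wrist");im=snapshot("wrist");cv2.imwrite("pics/w2.png",im);np.save("w2.npy",c,allow_pickle=True)
o,d=ray(c,c["cx"],c["cy"]);print("axis",d.round(2),sense()["qpos"])
for n in("blue","green","yellow"):
    m=cv2.inRange(cv2.cvtColor(im,cv2.COLOR_BGR2HSV),*map(np.array,HSV[n]))
    for k in cv2.findContours(m,cv2.RETR_EXTERNAL,cv2.CHAIN_APPROX_NONE)[0]:
        if cv2.contourArea(k)<400: continue
        (x,y),ax,a=cv2.fitEllipse(cv2.convexHull(k))
        print(n,(round(x),round(y)),np.round(ax),onz(c,x,y,10)[:2].round(1),"size",np.array(cv2.boundingRect(k)[2:])*(c["origin"][2]-10)/c["fx"])
E
```

```text
cube corners [[408.1, 109.8], [398.4, 73.5], [436.6, 64.2], [446.6, 102.3]] centre [422.4  87.4] sides [np.float64(39.2), np.float64(37.6), np.float64(39.3), np.float64(39.4)]
axis [-0.27 -0.   -0.96] [ 2.57706873e-01  2.85882800e-01  1.93028738e+00 -1.30392365e-04
  9.27326906e-01  1.83032699e+00]
blue (274, 149) [49. 50.] [518.6 185.9] size [61.74542709 61.74542709]
green (168, 151) [48. 53.] [515.5 315.3] size [61.74542709 60.51051855]
green (350, 144) [49. 50.] [524.5  93.2] size [61.74542709 61.74542709]
yellow (442, 348) [ 22. 325.] [219.5 -57.4] size [376.64710523  19.75853667]
yellow (474, 297) [32. 59.] [309.3 -91.5] size [40.75198188 69.15487834]
yellow (348, 79) [52. 57.] [597.1  97.8] size [65.45015271 70.38978688]
```

View pics/w2.png

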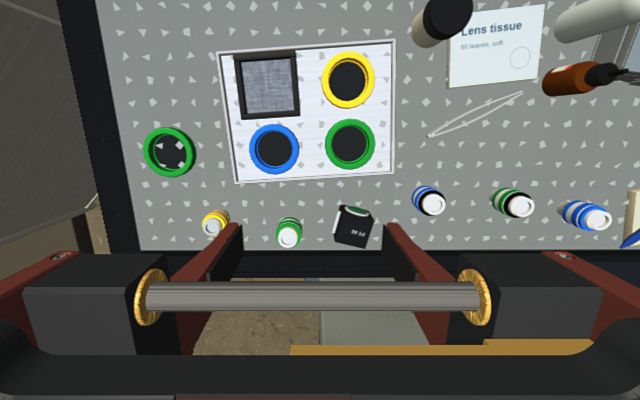

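The holders check out: blue to green is 92.9 mm, green to yellow 72.7 mm, and each is 62 mm across. That puts the holder at (591,190) and the tray yaw at about 3.6°. Starting with the green one.

```bash
cat > job.py <<'E'
from h import *
PI=np.pi;TY=PI+0.063
def pick(xy,h,yaw=PI/2,op=0.7):
    set_gripper(op)
    goto([*xy,190],quat(yaw));movel([*xy,61+h+10]);movel([*xy,61+h],max_speed=50)
    set_gripper(0.0);s=sense()
    print("held width mm",round(s["grip_width"]*88,1),"force",np.round(s["gripper_force"],1),"t",round(s["time"],1))
    return s["grip_width"]
def place(xy,h,floor,w,yaw=TY):
    z=61+h+floor
    p=sense()["ee_pos"];movel([p[0],p[1],190])
    goto([*xy,190],quat(yaw));movel([*xy,z+8])
    g=movel([*xy,z-1],max_speed=25,guard=6);print("touch",g,"z err",round(sense()["ee_pos"][2]-z,2))
    set_gripper(min(w+0.2,1));movel([*xy,190]);print("t",round(sense()["time"],1))
CUP=dict(blue=(518.6,185.9),green=(524.5,93.2),yellow=(597.1,97.8));HOLD=(591.2,190.5)
E
python3 - <<'E'
from job import *
c=np.load("w2.npy",allow_pickle=True).item();print("holder check",onz(c,269,83,7).round())
w=pick((418.5,168),34)
if w*88>20: place(CUP["green"],34,5,w)
E
```

```text
holder check [594. 189.   7.]
held width mm 30.2 force 30.0 t 9.7
touch True z err -0.0
t 14.4
```

```bash
python3 - <<'E'
from job import *
w=pick((430.5,257.5),32)
if w*88>20:
    place(CUP["yellow"],32,5,w)
    w=pick((422.4,87.4),30,np.radians(75.5),0.8)
    if w*88>35: place(HOLD,30,7,w)
goto([430,100,270],quat(0));cv2.imwrite("pics/w3.png",snapshot("wrist"))
E
```

```text
held width mm 26.7 force 30.0 t 18.3
touch True z err 0.01
t 23.2
held width mm 40.0 force 30.0 t 27.2
touch True z err 0.01
t 31.9
```

View pics/w3.png

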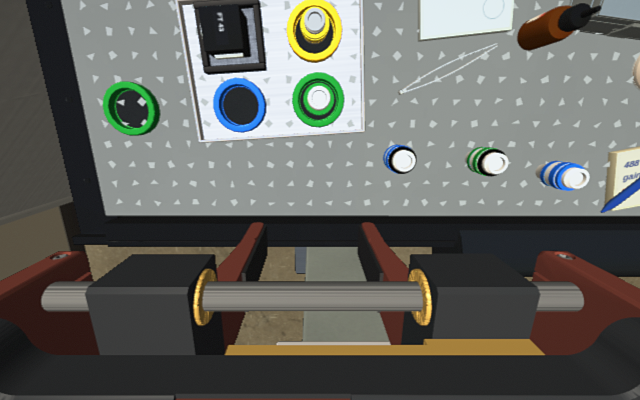

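The picture shows green (318,98) and yellow (316,22) upright in their cups and the cube (228,35) square in the holder. The oil lenses at (402,158) and (495,160) haven't moved. Now the dry blue, by way of a retracted waypoint.

```bash
python3 - <<'E'
from job import *
from m import white
goto([420,-190,270],quat(0));c=calibration("wrist");im=snapshot("wrist")
b=(439,-194.5);o,_=ray(c,0,0);q=c["attitude"];r=R.from_quat([q[1],q[2],q[3],q[0]]).inv().apply(np.array([*b,52])-o)
u,v=r[0]/r[2]*c["fx"]+c["cx"],r[1]/r[2]*c["fy"]+c["cy"]
p,px,d=white(im,c,u,v,52);print("blue",p.round(1),np.round(px),round(d,1))
if np.linalg.norm(p-b)<6:
    w=pick(p,34)
    if w*88>20:
        movel([*p,190]);goto([430,0,190],quat(PI/2));place(CUP["blue"],34,5,w)
goto([430,100,270],quat(0));set_gripper(1.0)
goto([480,140,270],quat(0));c=calibration("wrist");im=snapshot("wrist");cv2.imwrite("pics/w4.png",im);np.save("w4.npy",c,allow_pickle=True)
s=snapshot("scene");cv2.imwrite("pics/crop3.png",cv2.resize(s[165:300,220:400],(800,600),interpolation=cv2.INTER_CUBIC))
for n,h in(("blue",57),("green",57),("yellow",51)):
    o,_=ray(c,0,0);q=c["attitude"];r=R.from_quat([q[1],q[2],q[3],q[0]]).inv().apply(np.array([*CUP[n],h])-o)
    u,v=r[0]/r[2]*c["fx"]+c["cx"],r[1]/r[2]*c["fy"]+c["cy"];p,px,d=white(im,c,u,v,h,18);print(n,"off cup",(p-CUP[n]).round(1),round(d,1))
E
```

```text
blue [ 440.4 -195.2] [318. 169.] 23.3
held width mm 30.4 force 30.0 t 39.1
touch True z err 0.04
t 44.5
blue off cup [ 0.2 -0.5] 23.4
green off cup [0.2 1.2] 23.8
yellow off cup [-1.6  0.6] 22.3
```

View pics/w4.png

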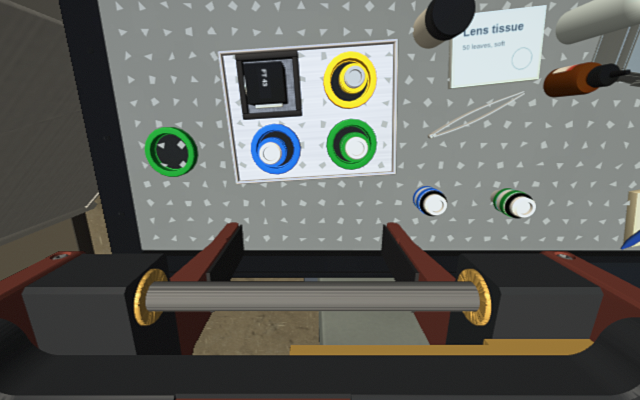

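View pics/crop3.png

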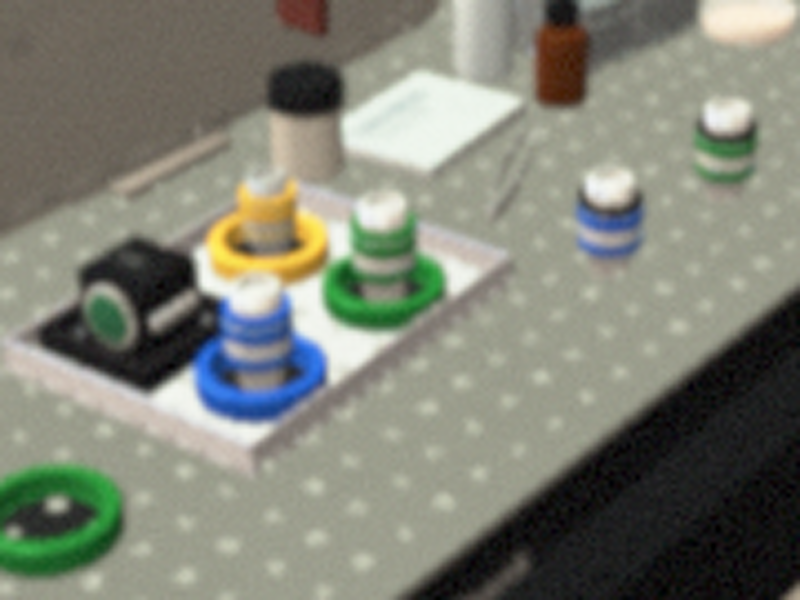

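All three dry objectives stand upright in their own cups, within 2 mm of centre. The cube (crop 135,300) sits flat in the holder and both oil lenses are where they were. Handing in.

```bash
python3 -c "
from plant import *
print(close_job())"
```

```text
the job is handed in; nothing more can be done
None
```

The job is handed in: the yellow, green and blue dry objectives stand upright in their own cups, the filter cube is flat in the square holder, and both oil lenses were left untouched; the hand-in call returned no verdict.

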